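# Let the tilting plate rest down off its ratchet

## Robot

A 6-joint arm with a two-finger parallel gripper is mounted at the origin on a cart in front of the work surface, level with it; the furniture and walls round the work are solid. World frame = base frame: x ahead of the robot, y to its left, z up, the work surface at z = 0. Lengths are in m, angles in rad, forces in N, time in s.
With the tool pointing down it reaches from about 0.35 to 0.975 m from the base axis. Payload 4.9 kg.
Tool frame: the origin (TCP) lies midway between the tips of the shut fingers; the grasp point (between the pads) lies 19 mm behind it (env.hold_point_z is the distance from the TCP to the grasp point, in m); z points along the fingers, y is the line along which they close (so a half turn about z gives the same grasp; the last joint's range is limited). The gripper opens to 85 mm and grips with 20 to 120 N. Pads are 22 mm wide; open, the fingers measure 114 mm over their backs; the gripper's body (76 mm by 85 mm) begins 54 mm behind the grasp point. The pads swing forward as they close: fully open they stand 13 mm farther back than shut.
Start: joints at [1.113, 0.053, 1.613, -0, 1.476, -0.119], TCP at [0.208, 0.589, 0.231] pointing down, gripper open.
Joint ranges: [-3.01, 3.01], [-1.01, 2.22], [0.06, 2.58], [-1.02, 4.17], [0.09, 2.62], [-3.14, 3.14]. Speed limits (rad/s): [2.57, 2.57, 3.14, 3.14, 3.14, 3.14].

## Interface

Orientations are given as a unit quaternion [w, x, y, z].
In Python, from station import env gives the robot as it stands.
- The arm moves only by the tool apply_moves, never from a script. Its argument "rows" is a list of rows, each an object of numbers: "ax", "ay", "az": the turn, a rotation vector about the tool's x, y, z in degrees; "tx", "ty", "tz": the shift along the tool's x, y, z in m; "jaw": the closure, from -1 (fully open) to 1 (shut), so that 0 is half open. In form: [{"ax": .., "ay": .., "az": .., "tx": .., "ty": .., "tz": .., "jaw": ..}, ...]. A call has 1 to 20 rows; each row shifts and turns the commanded pose from where the row before left it, along the tool's axes as they then stand; what a row does not reach is not made up. A row lasts 1/10 s, in which the tool goes at most 50 mm and 8.59 degrees, less where a joint would pass 70% of its speed; a pose out of reach is approached as far as the arm can. A call is refused whole if a number of a shift passes 0.05 or a number of a turn 8.59, either way. A call with a gripper value outside its range is refused whole. The fingers move at their own pace and stop on an object; "grip_force" is the grip in N (left out, the last holds). Time passes only in rows, so rows that do not move let the fingers close. It gives the time, the measured TCP pose, the force, the opening and the grip force at its end, in the units of the state.
- env.sense(): the state, without advancing time (a new reading comes with each control period).
- env.camera(name): name is "side" or "top"; returns a dict with "img" (400x640x3 uint8, red, green, blue), "intrinsics" (3x3 intrinsics, pixels), "T" (4x4, takes a point from camera to world coordinates). Camera axes: x right, y up, looking along -z (the intrinsics and any distortion apply to the point x, -y, -z); pixel columns grow to the right and rows downward; lengths in m; the calibration is good to about 2 mm. A picture is of the moment at which its call begins. There is no depth.
- env.finish_job(): hands the job in; it is judged then, once.
The state is a dict: "time_s": time; "q": joint angles; "joint_vel": joint speeds; "joint_torque": joint torques, N m; "ee_pos": TCP position; "tool_rot": TCP orientation; "force": force on the tool from outside, world axes, zero at the start; "moment": the same for the moment, N m; "opening": finger opening in m; "finger_force": force on a finger pad.
Only numpy, scipy, OpenCV 4.12 (cv2) and the standard library are available. Lean on these libraries where they do the work, as an engineer would, in place of code of your own. Each camera call takes 0.05 s, during which the arm holds its last target. There are 200 camera calls.

## Task

The tilting rest on the bench holds a steel build plate up at an angle, locked by a ratchet. Press the thumb tab of the pawl right down so that its nose swings clear of the teeth, and only then push the arm with the plate down past its teeth until it lies level, fully home on its stop. Only press and push, lift nothing, and leave the gear, the jar and the thumb screw beside it where they stand.

Things in the scene. Friction and masses are not known exactly. Their poses are not given: they have to be found in the camera images.
- tilt_rest: Grey steel base, screwed to the bench: plate 235 x 74 x 8 mm (x -78 to +158) with two cheeks (x -74 to +26, 36 mm high, 73 at the hinge). Origin on the bench straight below the arm's hinge; x runs level from the hinge towards the arm's free end (the pawl's tab is on the -x side), y parallel to the hinge, z up.
- hinge_axis (a point): Middle of the arm's hinge, 55 mm above the bench; the hinge runs level along the base's y.
- rest_arm (a joint): Arm angle in rad: 0 = level, home on the rubber-capped stop post; positive = free end raised. Starts near 0.77, between two teeth. With the pawl in, it goes down only to about 0.7, where a tooth locks. With the pawl clear it stays where it is left (stiff hinge: 2 to 5 N down at the pad moves it).
- push_pad (a point): Centre of the top of the black rubber push pad (34 mm along the arm x 40 x 10 mm) at the arm's free end; 178 mm along the arm from the hinge and 12 mm above its centre line, turning with it: 0.18 m above the bench at the start, 67 mm when level. The steel build plate, 100 x 100 x 11 mm, is clipped on the arm 50 to 150 mm from the hinge; it may be pushed too.
- pawl (a joint): Angle of the pawl in rad: 0 = nose between the teeth, 0.44 = tab fully down; grows as the tab is pressed. The nose is clear of the teeth above 0.26. Its stiff pivot (about 2 N at the tab) keeps the pawl where it is left, no spring returns it.
- pawl_tab (a point): Centre of the top of the pawl's dark steel thumb tab, 28 mm (along base x) x 34 x 6 mm, at base x -122 mm, 51 mm above the bench when engaged. It sinks in an arc about the pawl's pivot (base x -52 mm, 20 mm up) to about 18 mm when fully down, moving about 6 mm outward. Free space round it except on the arm side.
- gear_print: Bystander: loose bronze-coloured printed gear, 34 mm across, 10 mm thick, flat on the bench on the robot's side of the rest. Origin at the centre of its underside.
- jar_used: Bystander: loose white jar with a red lid, 42 mm across, 55 mm tall, behind the thumb tab. Origin at the centre of its underside.
- thumb_screw_a: Bystander: loose small steel thumb screw standing on its knurled head, 17 mm across, 26 mm tall, behind the hinge of the rest. Origin at the centre of its underside.

How it is judged:
On the way, in this order (a step that is already met when the one before it is completed fails the run):
1. the pawl is pressed clear of the teeth while the arm is still up (value of joint pawl above 0.26 rad and value of joint rest_arm above 0.66 rad), for 0.2 s.
2. the arm is pushed down home (value of joint rest_arm below 0.04 rad), for 0.2 s.
At the end, for the whole second after the job is handed in: The arm lies level on its stop (within 0.04 rad) and is at rest; gear, jar and thumb screw are within 20 mm of where they stood (value of joint rest_arm below 0.04 rad and not (velocity of joint rest_arm above 0.03 rad/s) and distance of each of gear_print, jar_used, thumb_screw_a from where it was at the start of the episode below 0.02 m); the robot touches nothing.
It fails at once if the arm is lifted instead of pushed down (value of joint rest_arm above 0.88 rad).
It fails at once if the arm is forced down with the pawl still in the teeth (value of joint pawl below 0.15 rad and value of joint rest_arm between 0.1 and 0.66 rad).
It fails at once if a bystander is moved, tipped or lifted (distance of any of gear_print, jar_used, thumb_screw_a from where it was at the start of the episode above 0.02 m or angle between any of jar_used, thumb_screw_a's own z axis and vertical above 0.5 rad).
It also fails if it takes over 40 s, if anything falls off the work surface, if the arm or the gripper's body presses on something with over 40 N, if the wrist force passes 120 N, or if a joint passes its speed limit or range.

## Working session

There is one attempt and no reset: what is moved stays moved. The work goes in short steps, Python scripts to look and compute and a tool call to move; the robot and the scene stay as the last step left them, time stands still between calls to the robot, and variables do not carry over. Pictures are saved under pics/ and viewed, at most 10 in all, crops included, and the job is handed in when it is done.

Besides the shell and the picture viewer there is one more tool, called after "Request:" as name(argument=value, ...) on one line, values as JSON. apply_moves: Moves the arm, as the interface text tells. Its arguments: {"type":"object","properties":{"rows":{"type":"array","items":{"type":"object","properties":{"ax":{"type":"number"},"ay":{"type":"number"},"az":{"type":"number"},"tx":{"type":"number"},"ty":{"type":"number"},"tz":{"type":"number"},"jaw":{"type":"number"}}}},"grip_force":{"type":"number"}},"required":["rows"]}

```bash
mkdir -p pics; python3 - <<'E'
from station import env
import cv2, numpy as np
for n in("side","top"):
    c=env.camera(n); cv2.imwrite(f"pics/{n}0.png",c["img"][:,:,::-1]); np.savez(n+"0.npz",**c)
    print(n,c["intrinsics"].tolist(),c["T"].round(4).tolist(),[k for k in c])
s=env.sense();print(s)
E
```

```text
side [[470.8104524142679, 0.0, 322.00101269961954], [0.0, 470.8104524142679, 190.97838676332645], [0.0, 0.0, 1.0]] [[0.9997, 0.0231, -0.0031, 0.5558], [-0.0157, 0.5675, -0.8232, -0.6333], [-0.0172, 0.8231, 0.5677, 0.5634], [0.0, 0.0, 0.0, 1.0]] ['img', 'intrinsics', 'T']
top [[443.04386343666306, 0.0, 313.9325881014918], [0.0, 443.04386343666306, 199.0435904661287], [0.0, 0.0, 1.0]] [[0.0541, 0.9765, -0.2088, 0.3747], [-0.9985, 0.0531, -0.0104, 0.0666], [0.0009, 0.2091, 0.9779, 0.9819], [0.0, 0.0, 0.0, 1.0]] ['img', 'intrinsics', 'T']
{'time_s': 0.1, 'q': array([ 1.11298345e+00,  5.33244389e-02,  1.61416657e+00, -1.61125494e-05,
        1.47605062e+00, -1.18996107e-01]), 'joint_vel': array([ 0.00167853, -0.00073435, -0.00283849, -0.00146252, -0.00149146,
        0.00018332]), 'joint_torque': array([ 1.38789542e-04, -3.94904280e+01, -3.71363640e+01, -1.22850406e-04,
        3.86977452e-03, -9.53107161e-06]), 'ee_pos': array([0.20747438, 0.58894108, 0.23015925]), 'tool_rot': array([-2.69478493e-04,  1.68598394e-01,  9.85684347e-01, -9.36521138e-04]), 'force': array([-0.05425533, -0.21701723, -0.32425225]), 'moment': array([-0.00741143, -0.00225864,  0.00517212]), 'finger_force': 0.0, 'opening': 0.08522928320703281}
```

View pics/side0.png

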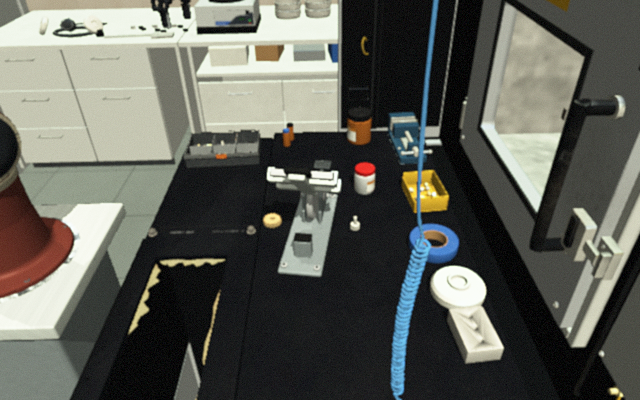

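View pics/top0.png

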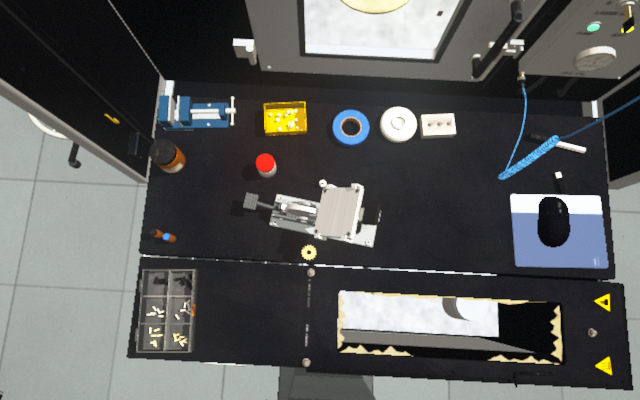

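The side view shows the rest at about (310,220), its tab at (322,165) and the raised arm end at (305,178). The top view shows the tab at (250,201), the plate at (340,210), the jar at (265,165), the screw at (322,183) and the gear at (309,252).

```bash
cat > h.py <<'E'
import numpy as np, cv2
def ray(c,u,v):
    K=c["intrinsics"];T=c["T"];d=np.array([(u-K[0,2])/K[0,0],-(v-K[1,2])/K[1,1],-1]);return T[:3,3],T[:3,:3]@d
def onz(c,u,v,z):
    o,d=ray(c,u,v);return o+d*(z-o[2])/d[2]
def proj(c,p):
    K=c["intrinsics"];T=c["T"];q=T[:3,:3].T@(np.asarray(p)-T[:3,3]);return K[0,0]*q[0]/-q[2]+K[0,2],K[1,1]*-q[1]/-q[2]+K[1,2]
E
python3 - <<'E'
import cv2,numpy as np
a=cv2.imread("pics/side0.png")[145:285,250:390];b=cv2.imread("pics/top0.png")[155:265,235:395]
a=cv2.resize(a,None,fx=4,fy=4,interpolation=cv2.INTER_CUBIC);b=cv2.resize(b,None,fx=5,fy=5,interpolation=cv2.INTER_CUBIC)
f=lambda x:np.clip((x/255.)**.6*255,0,255).astype('uint8')
cv2.imwrite("pics/s1.png",f(a));cv2.imwrite("pics/t1.png",f(b))
E
```

```text
(no output)
```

View pics/s1.png

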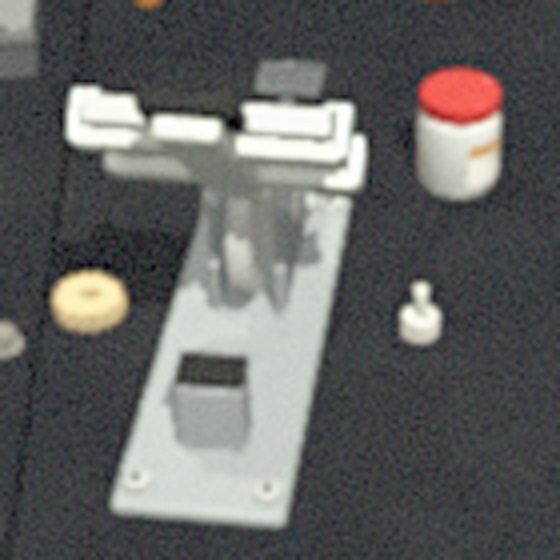

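View pics/t1.png

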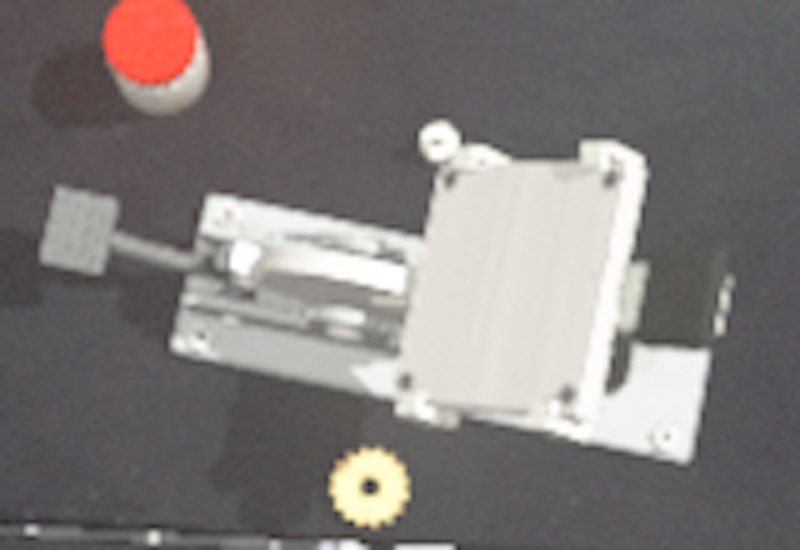

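The zoomed top view shows the tab centred at (80,231), the black pad at (683,298), and base corners at (205,193), (170,350) and (692,463). In the zoomed side view the near base corners are (112,512) and (287,525), and the tab is at (290,77).

```bash
python3 - <<'E'
from h import *
S=np.load("side0.npz");T=np.load("top0.npz")
t=lambda u,v,z:onz(T,u/5+235,v/5+155,z)
s=lambda u,v,z:onz(S,u/4+250,v/4+145,z)
A,B,C=t(205,193,.008),t(170,350,.008),t(692,463,.008)
print("base",A,B,C,np.linalg.norm(A-B),np.linalg.norm(C-B))
print("side near corners",s(112,508,.008),s(287,521,.008))
tt,ts=t(80,231,.051),s(290,77,.051);print("tab",tt,ts)
print("pad",t(685,298,.18))
x=(C-B)/np.linalg.norm(C-B);y=np.cross([0,0,1],x)
print("x",x,"yaw",np.degrees(np.arctan2(x[1],x[0])))
O=(A+B)/2+.078*x
pp=t(685,298,.18);print("O",O,"tabpred",O-.122*x,"padpred(.77)",O+x*(.178*np.cos(.77)-.012*np.sin(.77)),"level",O+.178*x)
for n,p,z in(("jar",(150,38),.055),("screw",(438,141),.02),("gear",(370,487),.01)):
    q=t(*p,z);print(n,q,"base:",(q-O)@x,(q-O)@y)
print("tab in base",(tt-O)@x,(tt-O)@y,(ts-O)@x,(ts-O)@y, (pp-O)@x,(pp-O)@y)
E
```

```text
base [0.59060802 0.16307411 0.008     ] [0.51847311 0.1734449  0.008     ] [ 0.4809034  -0.05929703  0.008     ] 0.07287659973296595 0.23575471968653744
side near corners [ 0.48175869 -0.06266097  0.008     ] [ 0.55455669 -0.07264802  0.008     ]
tab [0.5614816  0.21118063 0.051     ] [0.56115693 0.20815213 0.051     ]
pad [ 0.52259758 -0.03290682  0.18      ]
x [-0.15935931 -0.98722065  0.        ] yaw -99.16971051904424
O [0.54211054 0.09125629 0.008     ] tabpred [0.56155237 0.21169721 0.008     ] padpred(.77) [ 0.52307754 -0.02665189  0.008     ] level [ 0.51374458 -0.08446898  0.008     ]
jar [0.64792851 0.18731562 0.055     ] base: -0.11169483327009264 0.08915774575128128
screw [0.61740714 0.05950803 0.02      ] base: 0.019343325553681536 0.07939374061547672
gear [0.46256349 0.08133227 0.01      ] base: 0.02247375799073285 -0.07694899688644032
tab in base -0.12147874549477194 1.2454799031789106e-05 -0.11843720474529248 0.0001745513069663589 0.12568595855743694 0.0005229536863412692
```

Request:
apply_moves(rows=[{"az": -5.1, "jaw": 1}, {"az": -5.1, "jaw": 1}, {"tx": -0.034, "ty": -0.026, "tz": 0.01, "jaw": 1}, {"tx": -0.034, "ty": -0.026, "tz": 0.01, "jaw": 1}, {"tx": -0.034, "ty": -0.026, "tz": 0.01, "jaw": 1}, {"tx": -0.034, "ty": -0.026, "tz": 0.01, "jaw": 1}, {"tx": -0.034, "ty": -0.026, "tz": 0.01, "jaw": 1}, {"tx": -0.034, "ty": -0.026, "tz": 0.01, "jaw": 1}, {"tx": -0.034, "ty": -0.026, "tz": 0.01, "jaw": 1}, {"tx": -0.034, "ty": -0.026, "tz": 0.01, "jaw": 1}, {"tx": -0.034, "ty": -0.026, "tz": 0.01, "jaw": 1}, {"tx": -0.034, "ty": -0.026, "tz": 0.01, "jaw": 1}, {"tx": -0.034, "ty": -0.026, "tz": 0.01, "jaw": 1}, {"tx": -0.034, "ty": -0.026, "tz": 0.01, "jaw": 1}, {"jaw": 1}, {"jaw": 1}])

```text
schema error: expected keys ax, ay, az, tx, ty, tz, jaw
```

```bash
cat >> h.py <<'E'
X=np.array([-.1594,-.9872]);Y=np.array([.9872,-.1594]);O=np.array([.5421,.0913])
def st(env):
    s=env.sense();d=s["ee_pos"][:2]-O
    print("t",s["time_s"],"base",(d@X).round(4),(d@Y).round(4),"z",s["ee_pos"][2].round(4),"F",s["force"].round(2),"rot",s["tool_rot"].round(4),"open",round(s["opening"],4))
E
python3 -c "
from h import *
from station import env
st(env)"
```

```text
t 0.1 base -0.4379 -0.4097 z 0.2302 F [-0.05 -0.22 -0.32] rot [-3.000e-04  1.686e-01  9.857e-01 -9.000e-04] open 0.0852
```

Request:
apply_moves(rows=[{"ax": 0, "ay": 0, "az": -5.1, "tx": 0, "ty": 0, "tz": 0, "jaw": 1}, {"ax": 0, "ay": 0, "az": -5.1, "tx": 0, "ty": 0, "tz": 0, "jaw": 1}, {"ax": 0, "ay": 0, "az": 0, "tx": -0.034, "ty": -0.026, "tz": 0.01, "jaw": 1}, {"ax": 0, "ay": 0, "az": 0, "tx": -0.034, "ty": -0.026, "tz": 0.01, "jaw": 1}, {"ax": 0, "ay": 0, "az": 0, "tx": -0.034, "ty": -0.026, "tz": 0.01, "jaw": 1}, {"ax": 0, "ay": 0, "az": 0, "tx": -0.034, "ty": -0.026, "tz": 0.01, "jaw": 1}, {"ax": 0, "ay": 0, "az": 0, "tx": -0.034, "ty": -0.026, "tz": 0.01, "jaw": 1}, {"ax": 0, "ay": 0, "az": 0, "tx": -0.034, "ty": -0.026, "tz": 0.01, "jaw": 1}, {"ax": 0, "ay": 0, "az": 0, "tx": -0.034, "ty": -0.026, "tz": 0.01, "jaw": 1}, {"ax": 0, "ay": 0, "az": 0, "tx": -0.034, "ty": -0.026, "tz": 0.01, "jaw": 1}, {"ax": 0, "ay": 0, "az": 0, "tx": -0.034, "ty": -0.026, "tz": 0.01, "jaw": 1}, {"ax": 0, "ay": 0, "az": 0, "tx": -0.034, "ty": -0.026, "tz": 0.01, "jaw": 1}, {"ax": 0, "ay": 0, "az": 0, "tx": -0.034, "ty": -0.026, "tz": 0.01, "jaw": 1}, {"ax": 0, "ay": 0, "az": 0, "tx": -0.034, "ty": -0.026, "tz": 0.01, "jaw": 1}, {"ax": 0, "ay": 0, "az": 0, "tx": 0, "ty": 0, "tz": 0, "jaw": 1}, {"ax": 0, "ay": 0, "az": 0, "tx": 0, "ty": 0, "tz": 0, "jaw": 1}])

```text
time_s: 1.7
ee_pos: [0.5602, 0.2155, 0.1104]
tool_rot: [-0.001, 0.081, 0.997, -0.0]
force: [-0.9, 0.4, 0.0]
opening: 0.0002
finger_force: 0.0
```

```bash
python3 -c "
from h import *
from station import env
st(env)"
```

```text
t 1.7 base -0.1255 -0.0019 z 0.1104 F [-0.9   0.35  0.03] rot [-1.000e-03  8.130e-02  9.967e-01 -1.000e-04] open 0.0002
```

Request:
apply_moves(rows=[{"ax": 0, "ay": 0, "az": 0, "tx": -0.002, "ty": 0.001, "tz": 0.018, "jaw": 1}, {"ax": 0, "ay": 0, "az": 0, "tx": 0, "ty": 0, "tz": 0.018, "jaw": 1}, {"ax": 0, "ay": 0, "az": 0, "tx": 0, "ty": 0, "tz": 0.015, "jaw": 1}, {"ax": 0, "ay": 0, "az": 0, "tx": 0, "ty": 0, "tz": 0.005, "jaw": 1}, {"ax": 0, "ay": 0, "az": 0, "tx": 0, "ty": 0, "tz": 0.005, "jaw": 1}, {"ax": 0, "ay": 0, "az": 0, "tx": 0, "ty": 0.001, "tz": 0.005, "jaw": 1}, {"ax": 0, "ay": 0, "az": 0, "tx": 0, "ty": 0.001, "tz": 0.005, "jaw": 1}, {"ax": 0, "ay": 0, "az": 0, "tx": 0, "ty": 0.001, "tz": 0.005, "jaw": 1}, {"ax": 0, "ay": 0, "az": 0, "tx": 0, "ty": 0.001, "tz": 0.005, "jaw": 1}, {"ax": 0, "ay": 0, "az": 0, "tx": 0, "ty": 0.001, "tz": 0.003, "jaw": 1}, {"ax": 0, "ay": 0, "az": 0, "tx": 0, "ty": 0, "tz": 0, "jaw": 1}])

```text
time_s: 2.8
ee_pos: [0.5634, 0.2216, 0.0268]
tool_rot: [-0.0, 0.08, 0.997, -0.0]
force: [0.1, 0.8, 0.7]
opening: 0.0004
finger_force: 0.3
```

```bash
python3 - <<'E'
from h import *
from station import env
st(env)
i=[env.camera(n)["img"][:,:,::-1] for n in("side","top")]
a=cv2.resize(i[0][120:260,240:390],(600,560),interpolation=cv2.INTER_CUBIC)
cv2.imwrite("pics/s2.png",np.clip((a/255.)**.6*255,0,255))
E
```

```text
t 2.8 base -0.132 0.0003 z 0.0268 F [0.09 0.84 0.71] rot [-1.000e-04  8.030e-02  9.968e-01 -3.000e-04] open 0.0004[ WARN:0@2.136] global loadsave.cpp:1063 imwrite_ Unsupported depth image for selected encoder is fallbacked to CV_8U.
```

View pics/s2.png

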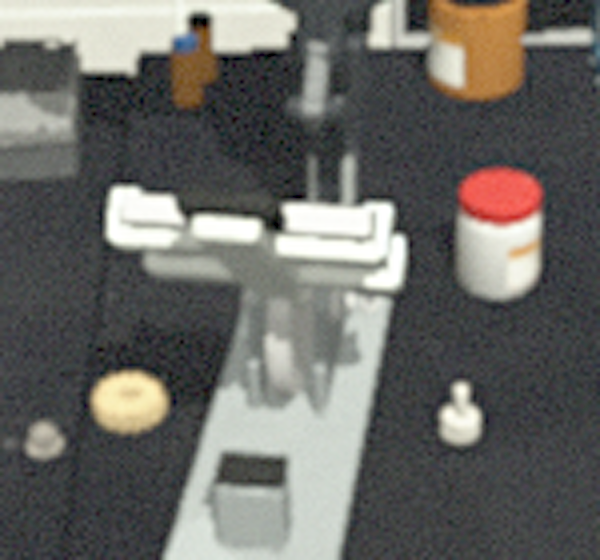

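The fingers are at (335,170) over the tab, which is hidden behind the arm. The bystanders haven't moved. I'll press on until the force rises at the end stop.

Request:
apply_moves(rows=[{"ax": 0, "ay": 0, "az": 0, "tx": 0, "ty": 0, "tz": 0.002, "jaw": 1}, {"ax": 0, "ay": 0, "az": 0, "tx": 0, "ty": 0, "tz": 0.002, "jaw": 1}, {"ax": 0, "ay": 0, "az": 0, "tx": 0, "ty": 0, "tz": 0, "jaw": 1}])

```text
time_s: 3.2
ee_pos: [0.5632, 0.2216, 0.0229]
tool_rot: [-0.0, 0.08, 0.997, -0.0]
force: [0.1, 0.5, -0.4]
opening: -0.0
finger_force: 0.2
```

Request:
apply_moves(rows=[{"ax": 0, "ay": 0, "az": 0, "tx": 0, "ty": 0, "tz": 0.002, "jaw": 1}, {"ax": 0, "ay": 0, "az": 0, "tx": 0, "ty": 0, "tz": 0.002, "jaw": 1}])

```text
time_s: 3.4
ee_pos: [0.5634, 0.2217, 0.0192]
tool_rot: [-0.0, 0.08, 0.997, -0.0]
force: [-1.2, 0.6, 2.2]
opening: -0.0001
finger_force: 0.9
```

Request:
apply_moves(rows=[{"ax": 0, "ay": 0, "az": 0, "tx": 0, "ty": 0, "tz": 0.002, "jaw": 1}, {"ax": 0, "ay": 0, "az": 0, "tx": 0, "ty": 0, "tz": 0.001, "jaw": 1}])

```text
time_s: 3.6
ee_pos: [0.5642, 0.222, 0.018]
tool_rot: [0.0, 0.08, 0.997, 0.0]
force: [-4.2, -0.9, 13.0]
opening: -0.0001
finger_force: 5.5
```

Request:
apply_moves(rows=[{"ax": 0, "ay": 0, "az": 0, "tx": 0, "ty": 0, "tz": 0, "jaw": 1}, {"ax": 0, "ay": 0, "az": 0, "tx": 0, "ty": 0, "tz": 0, "jaw": 1}, {"ax": 0, "ay": 0, "az": 0, "tx": 0, "ty": 0, "tz": -0.02, "jaw": 1}, {"ax": 0, "ay": 0, "az": 0, "tx": 0, "ty": 0, "tz": -0.04, "jaw": 1}, {"ax": 0, "ay": 0, "az": 0, "tx": 0, "ty": 0, "tz": -0.04, "jaw": 1}, {"ax": 0, "ay": 0, "az": 0, "tx": 0, "ty": 0, "tz": -0.04, "jaw": 1}, {"ax": 0, "ay": 0, "az": 0, "tx": 0, "ty": 0, "tz": -0.04, "jaw": 1}, {"ax": 0, "ay": 0, "az": 0, "tx": 0, "ty": 0, "tz": -0.04, "jaw": 1}, {"ax": 0, "ay": 0, "az": 0, "tx": 0, "ty": -0.04, "tz": 0, "jaw": 1}, {"ax": 0, "ay": 0, "az": 0, "tx": 0, "ty": -0.04, "tz": 0, "jaw": 1}, {"ax": 0, "ay": 0, "az": 0, "tx": 0, "ty": -0.04, "tz": 0, "jaw": 1}, {"ax": 0, "ay": 0, "az": 0, "tx": 0, "ty": -0.04, "tz": 0, "jaw": 1}, {"ax": 0, "ay": 0, "az": 0, "tx": 0, "ty": -0.04, "tz": 0, "jaw": 1}, {"ax": 0, "ay": 0, "az": 0, "tx": 0, "ty": -0.04, "tz": 0, "jaw": 1}, {"ax": 0, "ay": 0, "az": 0, "tx": 0, "ty": 0, "tz": 0, "jaw": 1}])

```text
time_s: 5.1
ee_pos: [0.5243, -0.0189, 0.2359]
tool_rot: [-0.0, 0.083, 0.997, -0.001]
force: [0.9, -0.3, 0.6]
opening: 0.0001
finger_force: 0.0
```

```bash
python3 - <<'E'
from h import *
from station import env
st(env)
a=[env.camera(n)["img"][:,:,::-1] for n in("side","top")]
b=[cv2.resize(a[0][110:250,240:390],(450,420)),cv2.resize(a[1][150:270,225:325],(350,420))]
cv2.imwrite("pics/c3.png",np.clip((np.hstack(b)/255.)**.6*255,0,255).astype('uint8'))
E
```

```text
t 5.1 base 0.1116 -0.0 z 0.2359 F [ 0.88 -0.34  0.6 ] rot [-2.000e-04  8.300e-02  9.965e-01 -8.000e-04] open 0.0001
```

View pics/c3.png

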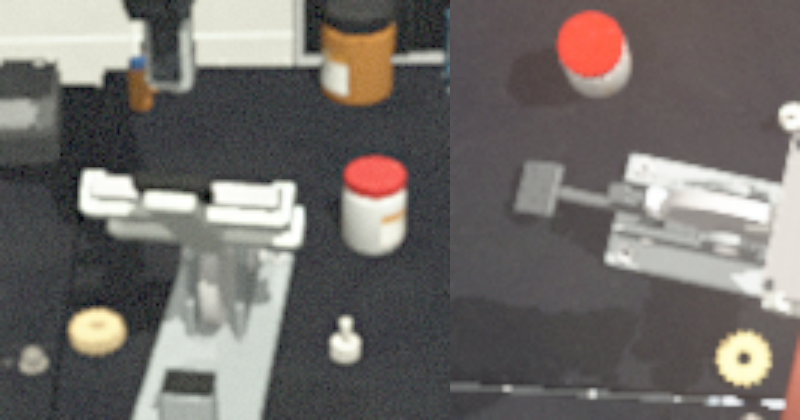

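The tab is now at (538,188) in the top half of the crop. It has moved out and down and is no longer visible above the arm in the side view, so the pawl is clear. The arm is still up and the bystanders are unmoved. Next I'll push the arm along its arc.

Request:
apply_moves(rows=[{"ax": 0, "ay": 0, "az": 0, "tx": 0, "ty": 0, "tz": 0.02, "jaw": 1}, {"ax": 0, "ay": 0, "az": 0, "tx": 0, "ty": 0, "tz": 0.015, "jaw": 1}, {"ax": 0, "ay": 0, "az": 0, "tx": 0, "ty": 0, "tz": 0.008, "jaw": 1}, {"ax": 0, "ay": 0, "az": 0, "tx": 0, "ty": -0.005, "tz": 0.005, "jaw": 1}, {"ax": 0, "ay": 0, "az": 0, "tx": 0, "ty": -0.004, "tz": 0.004, "jaw": 1}, {"ax": 0, "ay": 0, "az": 0, "tx": 0, "ty": -0.006, "tz": 0.007, "jaw": 1}, {"ax": 0, "ay": 0, "az": 0, "tx": 0, "ty": -0.006, "tz": 0.007, "jaw": 1}])

```text
time_s: 5.9
ee_pos: [0.5219, -0.036, 0.1707]
tool_rot: [0.0, 0.08, 0.997, 0.0]
force: [-2.0, 3.1, 2.2]
opening: 0.0001
finger_force: 1.9
```

Request:
apply_moves(rows=[{"ax": 0, "ay": 0, "az": 0, "tx": 0, "ty": -0.005, "tz": 0.0075, "jaw": 1}, {"ax": 0, "ay": 0, "az": 0, "tx": 0, "ty": -0.005, "tz": 0.0075, "jaw": 1}, {"ax": 0, "ay": 0, "az": 0, "tx": 0, "ty": -0.0045, "tz": 0.008, "jaw": 1}, {"ax": 0, "ay": 0, "az": 0, "tx": 0, "ty": -0.0045, "tz": 0.008, "jaw": 1}, {"ax": 0, "ay": 0, "az": 0, "tx": 0, "ty": -0.004, "tz": 0.0085, "jaw": 1}, {"ax": 0, "ay": 0, "az": 0, "tx": 0, "ty": -0.004, "tz": 0.0085, "jaw": 1}, {"ax": 0, "ay": 0, "az": 0, "tx": 0, "ty": -0.003, "tz": 0.009, "jaw": 1}, {"ax": 0, "ay": 0, "az": 0, "tx": 0, "ty": -0.003, "tz": 0.009, "jaw": 1}])

```text
time_s: 6.7
ee_pos: [0.5166, -0.0689, 0.1036]
tool_rot: [0.0, 0.08, 0.997, -0.0]
force: [1.7, -2.2, 3.9]
opening: 0.0001
finger_force: 1.8
```

```bash
python3 - <<'E'
from h import *
from station import env
st(env)
a=[env.camera(n)["img"][:,:,::-1] for n in("side","top")]
b=[cv2.resize(a[0][140:280,240:390],(450,420)),cv2.resize(a[1][150:270,225:325],(350,420))]
cv2.imwrite("pics/c4.png",np.clip((np.hstack(b)/255.)**.6*255,0,255).astype('uint8'))
E
```

```text
t 6.7 base 0.1622 0.0004 z 0.1036 F [ 1.67 -2.25  3.93] rot [ 4.000e-04  8.030e-02  9.968e-01 -2.000e-04] open 0.0001
```

View pics/c4.png

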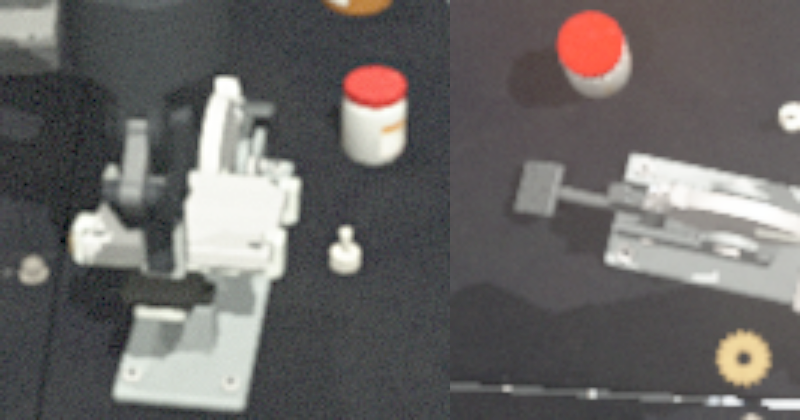

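The arm is nearly level with the fingers on the black pad at (165,280), the tab is still down at (538,188), and the jar, screw and gear are in place. I'll finish the push.

Request:
apply_moves(rows=[{"ax": 0, "ay": 0, "az": 0, "tx": 0, "ty": -0.002, "tz": 0.009, "jaw": 1}, {"ax": 0, "ay": 0, "az": 0, "tx": 0, "ty": -0.002, "tz": 0.009, "jaw": 1}, {"ax": 0, "ay": 0, "az": 0, "tx": 0, "ty": -0.001, "tz": 0.006, "jaw": 1}, {"ax": 0, "ay": 0, "az": 0, "tx": 0, "ty": -0.001, "tz": 0.005, "jaw": 1}, {"ax": 0, "ay": 0, "az": 0, "tx": 0, "ty": 0, "tz": 0.004, "jaw": 1}, {"ax": 0, "ay": 0, "az": 0, "tx": 0, "ty": 0, "tz": 0.002, "jaw": 1}, {"ax": 0, "ay": 0, "az": 0, "tx": 0, "ty": 0, "tz": 0, "jaw": 1}])

```text
time_s: 7.5
ee_pos: [0.5151, -0.0744, 0.0687]
tool_rot: [-0.0, 0.08, 0.997, -0.0]
force: [-0.1, 0.2, -0.6]
opening: -0.0001
finger_force: 0.0
```

Request:
apply_moves(rows=[{"ax": 0, "ay": 0, "az": 0, "tx": 0, "ty": 0, "tz": 0.002, "jaw": 1}, {"ax": 0, "ay": 0, "az": 0, "tx": 0, "ty": 0, "tz": 0.002, "jaw": 1}])

```text
time_s: 7.7
ee_pos: [0.5155, -0.0746, 0.0668]
tool_rot: [-0.0, 0.08, 0.997, -0.0]
force: [-8.4, 1.1, 19.1]
opening: 0.0001
finger_force: 9.6
```

Request:
apply_moves(rows=[{"ax": 0, "ay": 0, "az": 0, "tx": 0, "ty": 0, "tz": 0, "jaw": 1}, {"ax": 0, "ay": 0, "az": 0, "tx": 0, "ty": 0, "tz": 0, "jaw": 1}, {"ax": 0, "ay": 0, "az": 0, "tx": 0, "ty": 0, "tz": 0, "jaw": 1}, {"ax": 0, "ay": 0, "az": 0, "tx": 0, "ty": 0, "tz": -0.01, "jaw": 1}, {"ax": 0, "ay": 0, "az": 0, "tx": 0, "ty": 0, "tz": -0.03, "jaw": 1}, {"ax": 0, "ay": 0, "az": 0, "tx": 0, "ty": -0.02, "tz": -0.04, "jaw": 1}, {"ax": 0, "ay": 0, "az": 0, "tx": 0, "ty": -0.02, "tz": -0.04, "jaw": 1}, {"ax": 0, "ay": 0, "az": 0, "tx": 0, "ty": -0.02, "tz": -0.04, "jaw": 1}, {"ax": 0, "ay": 0, "az": 0, "tx": 0, "ty": 0, "tz": 0, "jaw": 1}, {"ax": 0, "ay": 0, "az": 0, "tx": 0, "ty": 0, "tz": 0, "jaw": 1}])

```text
time_s: 8.7
ee_pos: [0.5065, -0.1342, 0.2269]
tool_rot: [0.002, 0.081, 0.997, -0.0]
force: [0.2, -0.2, -0.7]
opening: 0.0001
finger_force: 0.0
```

```bash
python3 - <<'E'
from h import *
from station import env
st(env)
c=[env.camera(n) for n in("side","top")];a=[k["img"][:,:,::-1].copy() for k in c]
for y in(-.02,.02):
  for r in(.161,.195):
    p=[*(O+r*X+y*Y),.067];u,v=proj(c[0],p);print(np.round([(u-240)*3,(v-140)*3]))
b=[cv2.resize(a[0][140:280,240:390],(450,420)),cv2.resize(a[1][150:270,225:325],(350,420))]
cv2.imwrite("pics/c5.png",np.clip((np.hstack(b)/255.)**.6*255,0,255).astype('uint8'))
E
```

```text
t 8.7 base 0.2283 0.0008 z 0.2269 F [ 0.23 -0.22 -0.74] rot [ 1.600e-03  8.080e-02  9.967e-01 -5.000e-04] open 0.0001
[134. 317.]
[120. 361.]
[208. 323.]
[197. 368.]
```

View pics/c5.png

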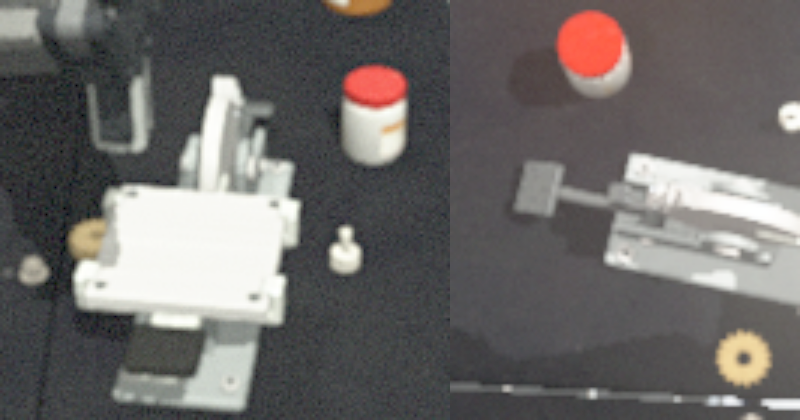

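The plate lies level. The black pad spans rows 328–375 against a predicted 317–368 for level, so it isn't raised. The bystanders haven't moved and the robot is clear.

```bash
python3 -c "
from station import env
print(env.finish_job())"
```

```text
the job is handed in; nothing more can be done
None
```

I pressed the pawl tab to its stop, pushed the arm down level onto its stop post, and handed the job in at about 9 s; the last picture showed the gear, jar and thumb screw where they stood, but the hand-in returned no verdict.

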